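Draw the red cutter plate out of the dumpling press

TASK

Draw the cutter plate with the red grip straight out of its channel in the blue dumpling press, keeping it level so that it does not bind, and lay it flat, plate down and grip up, inside the steel wash tray. Carry it level, set it down rather than dropping it, and leave the plate with the blue grip where it is.

Things in the scene. Friction and masses are not known exactly. Their poses are not given: they have to be found in the camera images.
- red_plate: Loose white plate to draw out, 160x60x8 mm (x,y,z), 3 large dark discs, 0.16 kg. Origin: centre of its underside; x along its length into the channel, z up. Red grip: block 12 mm thick (x), 44 wide (y), centred at x=-70 mm, z 8 to 56 mm; pinch it from above, fingers closing along x. Starts in either press channel, parallel to the press x, front end and grip sticking out; pull along -x.
- blue_plate: Leave alone: loose plate of the same size, shape, origin and axes, with a blue grip and five small dark discs, in the other channel of the press.
- press: Fixed, 210 mm wide (y). Origin: centre of its channels, at table level; x into the press. Two level channels along x at y=+55 and -55 mm, mouth x=-50, stop x=+50; each 64 wide, floor z=14, lips z=24 to 30 mm over the plate's edges: 2 mm play. Floor reaches to x=-85. Plate origins start at x=-52 to -36; clear of the lips beyond x=-130. Blue housing x=62 to 162, 200 mm high.
- tray: Fixed open steel wash tray, 250x150x18 mm outside (x,y,z), walls and floor 5 mm thick. Origin: centre of its underside; x along its long side, z up. The plate fits lengthwise, either way round, with about 40 mm to spare on each side.
Things that resemble listed ones, but are neither listed nor needed, are in the scene too. What is shaped like the red_plate but green or yellow is not meant.

How it is judged:
By the outcome, as a careful person would: the job done as asked, in the order asked, and still so for the second after the job is handed in, with the robot touching nothing.
It also fails if it takes over 45 s, if anything falls off the work surface, if the arm or the gripper's body presses on something with over 40 N, if the wrist force passes 120 N, or if a joint passes its speed limit or range.

ROBOT

A 7-joint arm with a two-finger parallel gripper is mounted at the origin on the work surface. World frame = base frame: x ahead of the robot, y to its left, z up, the work surface at z = 0. Lengths are in m, angles in rad, forces in N, time in s.
With the tool pointing down it reaches from about 0.425 to 0.925 m from the base axis. Payload 6.8 kg.
Tool frame: the origin (TCP) lies at the very end of the fingers, on their centre line; the grasp point (between the pads) lies 19 mm behind it; z points along the fingers, x is the direction in which the jaws open and shut, and the axes are right-handed (so a half turn about z gives the same grasp; the last joint's range is limited). The gripper opens to 85 mm and grips with 20 to 120 N. Pads are 22 mm wide; open, the fingers measure 114 mm over their backs; the gripper's body (76 mm by 85 mm) begins 54 mm behind the grasp point. The pads swing forward as they close: fully open they stand 13 mm farther back than shut.
Start: joints at [1.158, 0.477, 0.022, 1.555, -0.011, 1.109, -0.083], TCP at [0.203, -0.644, 0.208] pointing down, gripper open.
Joint ranges: [-2.96, 2.96], [-0.34, 2.1], [-1.41, 1.46], [0.24, 2.44], [-1.37, 4.51], [0.17, 1.92], [-2.96, 2.96]. Speed limits (rad/s): [2.39, 2.39, 3.14, 3.14, 3.14, 3.14, 3.14].

INTERFACE

Orientations are given as a rotation vector (axis times angle).
In Python, from bench import * gives the robot as it stands.
- The arm moves only by the tool servo_tool, never from a script. Its argument "increments" is one flat list of numbers, 7 for each row, row after row: the shift along the tool's x, y, z in mm, then the turn, a rotation vector about the tool's x, y, z in rad, then the finger opening in mm, from 0 to 85.4. In form: [tx, ty, tz, wx, wy, wz, fingers, tx, ty, tz, wx, wy, wz, fingers, ...]. A call has exactly 8 rows; each row shifts and turns the commanded pose from where the row before left it, along the tool's axes as they then stand; what a row does not reach is not made up. A row lasts 1/8 s, in which the tool goes at most 62.5 mm and 10.7 degrees, less where a joint would pass 70% of its speed; a pose out of reach is approached as far as the arm can. A call is refused whole if a number of a shift passes 62.5 or a number of a turn 0.188, either way. A call with a gripper value outside its range is refused whole. The fingers move at their own pace and stop on an object; "squeeze" is the grip in N (left out, the last holds). Time passes only in rows, so rows that do not move let the fingers close, or fill a call up. It gives the time, the measured TCP pose, the force and the opening at its end, in the units of the state.
- get_obs(): the state, without advancing time (a new reading comes with each control period).
- grab_frame(name): name is "side" or "top"; returns (picture, depth): 420x560x3 uint8, red, green, blue; 420x560 float32, m along the optical axis (not along the pixel's ray), 0 where there is no reading.
- calibration(name): a dict with "fx", "fy", "cx", "cy" (pixels), "eye" and "orientation" of the camera in the world. Camera axes: x right, y up, looking along -z (the intrinsics and any distortion apply to the point x, -y, -z); pixel columns grow to the right and rows downward; lengths in m; the calibration is good to about 2 mm. A picture is of the moment at which its call begins. calibration takes no time and is no camera call.
- hand_in(): hands the job in, once; it reports no verdict.
The state is a dict: "clock": time; "joints": joint angles; "qvel": joint speeds; "tau": joint torques, N m; "tcp_pos": TCP position; "orientation": TCP orientation; "contact_force": force on the tool from outside, world axes, zero at the start; "moment": the same for the moment, N m; "grip_width": finger opening in m.
Only numpy, scipy, OpenCV 4.12 (cv2) and the standard library are available. Lean on these libraries where they do the work, as an engineer would, in place of code of your own. Each camera call takes 0.05 s, during which the arm holds its last target.

## Working session

There is one attempt and no reset: what is moved stays moved. The work goes in short steps, Python scripts to look and compute and a tool call to move; the robot and the scene stay as the last step left them, time stands still between calls to the robot, and variables do not carry over. Pictures are saved under pics/ and viewed, and the job is handed in when it is done.

Besides the shell and the picture viewer there is one more tool, called after "Emit:" in YAML: its name, and indented under it one key for each argument. servo_tool: Moves the arm, as the interface text tells. Its arguments: {"type":"object","properties":{"increments":{"type":"array","items":{"type":"number"}},"squeeze":{"type":"number"}},"required":["increments"]}

```bash
mkdir -p pics; python3 - <<'E'
from bench import *
import cv2,numpy as np
o=get_obs();print(o)
for n in("top","side"):
    p,d=grab_frame(n);np.savez(f"pics/{n}0.npz",p=p,d=d)
    cv2.imwrite(f"pics/{n}0.png",cv2.resize(p[:,:,::-1],(784,588)))
    print(n,calibration(n))
E
```

```text
{'clock': 0.0, 'joints': array([ 1.15793485,  0.47779623,  0.02233956,  1.55647911, -0.01149079,
        1.10931021, -0.08308701]), 'qvel': array([-2.88618167e-04,  1.01986918e-03,  1.13457800e-04,  1.21022148e-04,
        4.26001859e-05,  7.01589590e-05, -1.16496241e-03]), 'tau': array([-6.44733768e-05, -5.96446860e+01,  1.60809215e+00, -2.81192744e+01,
        1.24498285e-02,  9.51150869e-03,  1.44157923e-05]), 'tcp_pos': array([ 0.20232635, -0.64327784,  0.20691669]), 'orientation': array([-2.53214109e+00,  1.85787438e+00,  2.49016080e-03]), 'contact_force': array([-0.08386155,  0.24070676, -0.03686809]), 'moment': array([ 0.04101538, -0.00177594,  0.00456718]), 'grip_width': 0.08520553518302135}
top {'fx': 513.5438252780929, 'fy': 513.5438252780929, 'cx': 281.79233686812756, 'cy': 200.2085540723634, 'eye': array([ 0.31277309, -0.03383144,  1.13741543]), 'orientation': array([ 0.17026561, -0.16573302, -1.51481589])}
side {'fx': 498.8291138842121, 'fy': 498.8291138842121, 'cx': 279.893303911897, 'cy': 212.4700678370309, 'eye': array([0.97780505, 0.50764295, 0.90710432]), 'orientation': array([0.28390415, 0.80164124, 2.37945665])}
```

View pics/top0.png

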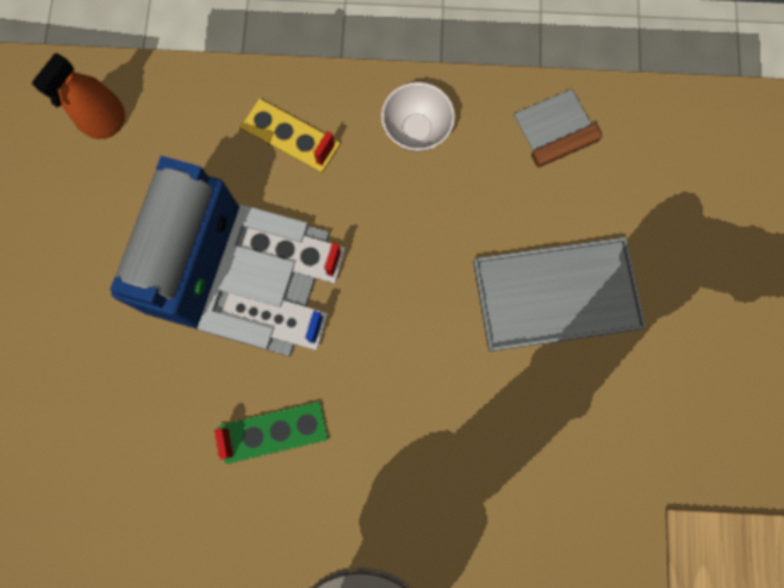

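View pics/side0.png

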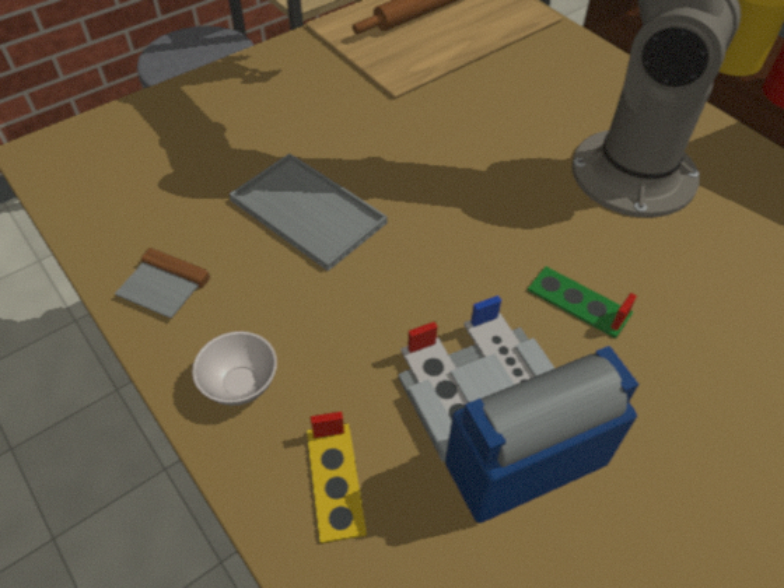

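Candidates in the top view (784-px picture): the white plate with three large discs and a red grip at (333,259), the yellow plate with a red grip at (325,148), the green plate with a red grip at (223,443), and the white plate with five small discs and a blue grip at (314,326). By the description I choose the one at (333,259). The tray is at (558,293). I'll check the choice with close crops.

```bash
cat > h.py <<'E'
from bench import *
import cv2,numpy as np
from scipy.spatial.transform import Rotation as R
def ray(c,u,v):
    d=np.array([(u-c['cx'])/c['fx'],-(v-c['cy'])/c['fy'],-1.0])
    return R.from_rotvec(c['orientation']).apply(d)
def atz(c,u,v,z):
    r=ray(c,u,v);return c['eye']+r*(z-c['eye'][2])/r[2]
def atd(c,u,v,d): return c['eye']+ray(c,u,v)*d
def proj(c,P):
    q=R.from_rotvec(c['orientation']).inv().apply(np.atleast_2d(P)-c['eye'])
    return np.c_[c['cx']+c['fx']*q[:,0]/-q[:,2],c['cy']-c['fy']*q[:,1]/-q[:,2]]
def crop(p,x0,y0,x1,y1,s,fn):
    im=cv2.resize(np.ascontiguousarray(p[y0:y1,x0:x1,::-1]),None,fx=s,fy=s,interpolation=cv2.INTER_CUBIC)
    for x in range((x0+9)//10*10,x1,10):
        cv2.line(im,((x-x0)*s,0),((x-x0)*s,6),(0,255,255),1)
        if x%20==0: cv2.putText(im,str(x),((x-x0)*s,16),0,.35,(0,255,255),1)
    for y in range((y0+9)//10*10,y1,10):
        cv2.line(im,(0,(y-y0)*s),(6,(y-y0)*s),(0,255,255),1)
        if y%20==0: cv2.putText(im,str(y),(8,(y-y0)*s+4),0,.35,(0,255,255),1)
    cv2.imwrite(fn,im)
E
python3 - <<'E'
from h import *
t=np.load("pics/top0.npz")['p'];s=np.load("pics/side0.npz")['p']
crop(t,130,140,260,260,6,"pics/tc.png")
crop(t,330,160,470,260,5,"pics/tt.png")
crop(s,270,200,400,330,4,"pics/sc.png")
E
```

```text
(no output)
```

View pics/tc.png

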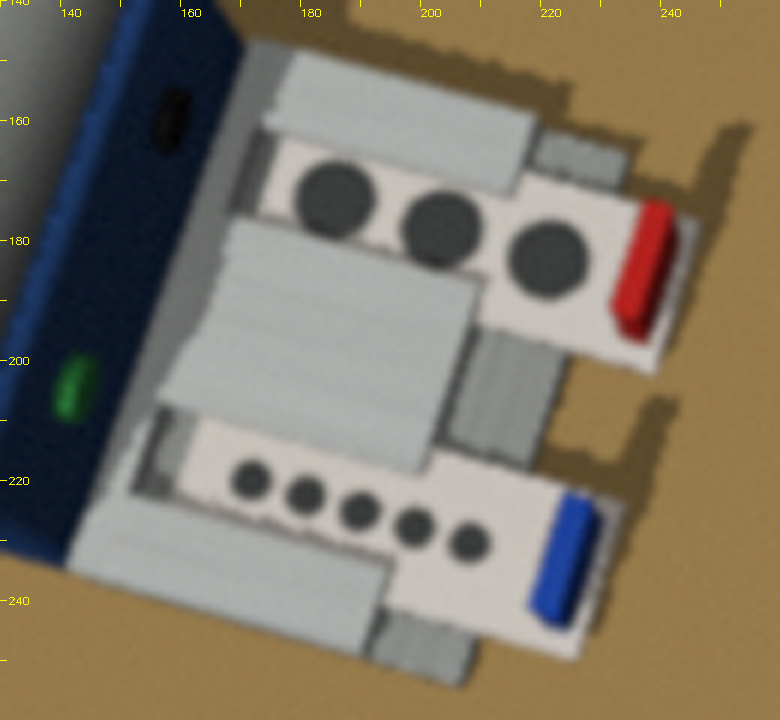

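View pics/tt.png

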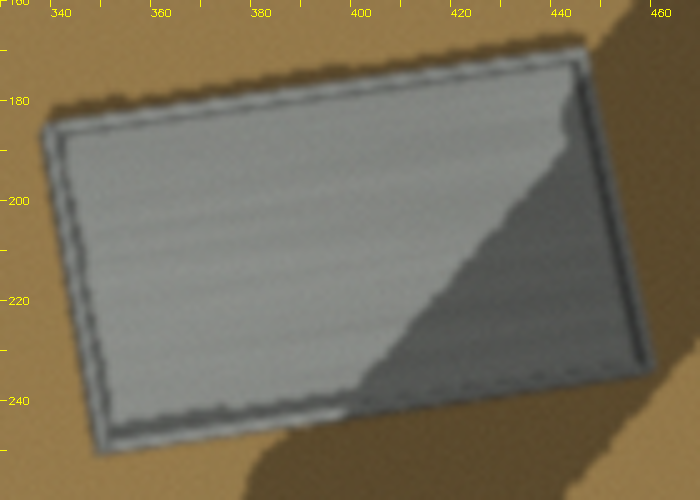

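View pics/sc.png

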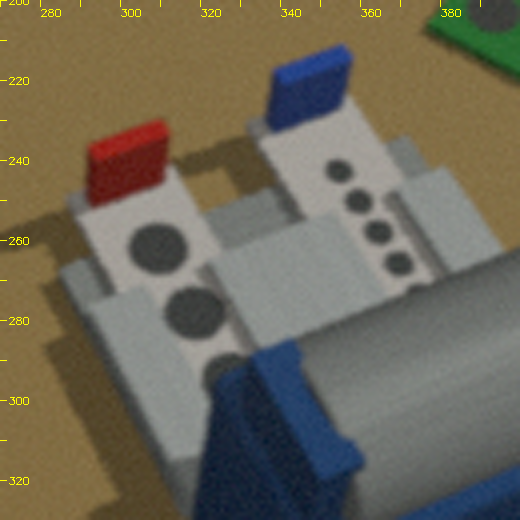

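The crop confirms it: the white plate with three large discs, with its red grip at about (237,185) native pixels. Next I fit the poses of press, plate and tray.

```bash
cat > fit.py <<'E'
from h import *
from scipy.optimize import least_squares
T=calibration("top");S=calibration("side")
def tf(p,P):
    P=np.atleast_2d(P).astype(float);c,s=np.cos(p[2]),np.sin(p[2])
    return np.c_[p[0]+c*P[:,0]-s*P[:,1],p[1]+s*P[:,0]+c*P[:,1],P[:,2]]
E
python3 - <<'E'
from fit import *
z=np.load("pics/top0.npz");d=z['d'];t=z['p'];s=np.load("pics/side0.npz")['p']
P=np.array([[-50,-105,30],[-50,105,30],[-85,-105,14],[-85,105,14]])/1e3
U=np.array([[220,159.2],[190.5,249.2],[235.3,165],[207,254.5]])
r=least_squares(lambda p:(proj(T,tf(p,P))-U).ravel(),[.3,.2,1.3]);pr=r.x
print("press",pr,r.fun.round(1))
# plate pose by front corners top z=22
Q=np.array([[-80,-30,22],[-80,30,22]])/1e3;V=np.array([[246.2,175.8],[239.2,202.2]])
w=np.array([atz(T,*v,.022) for v in V]);c,si=np.cos(pr[2]),np.sin(pr[2])
l=(w[:,:2]-pr[:2])@np.array([[c,-si],[si,c]]);print("front corners in press",l.round(4))
O=np.array([[-125,-75,18],[125,-75,18],[125,75,18],[-125,75,18]])/1e3
W=np.array([[338.4,185.4],[447.4,169.4],[460.4,234.4],[349.6,250.6]])
for o in (-1.4,1.7):
  r=least_squares(lambda p:(proj(T,tf(p,O*[1,-1,1]))-W).ravel(),[.3,-.25,o]);print("tray",r.x,r.fun.round(1), r.cost)
  if o==-1.4: tr=r.x
print("depth",[ (u,v,d[v,u],atd(T,u,v,d[v,u]).round(4)) for u,v in((230,172),(236,185),(235,180),(210,175),(190,165),(395,205),(430,195),(300,300),(190,200))])
x=l[:,0].mean()+.08; y=l[:,1].mean()
print("plate rel",x,y)
pl=np.r_[tf(pr,[[x,y,0]])[0,:2],pr[2]]
G=np.array([[a,b,h] for h in(22,70) for a,b in((-76,-22),(-64,-22),(-64,22),(-76,22))])/1e3
PLc=np.array([[a,b,22] for a,b in((-80,-30),(80,-30),(80,30),(-80,30))])/1e3
np.savez("pose.npz",pr=pr,tr=tr,pl=pl)
def dr(im,c,M,x0,y0,s,col):
    q=((proj(c,M)-[x0,y0]+.5)*s).astype(int)
    for k in range(0,len(q),4): cv2.polylines(im,[q[k:k+4]],True,col,1)
for C,p,b,fn in((T,t,(130,140,260,260,6),"ot"),(S,s,(270,200,400,330,4),"os"),(T,t,(330,160,470,260,5),"ott")):
    crop(p,*b,f"pics/{fn}.png");im=cv2.imread(f"pics/{fn}.png")
    dr(im,C,tf(pl,G),b[0],b[1],b[4],(0,255,0));dr(im,C,tf(pl,PLc),b[0],b[1],b[4],(255,0,255));dr(im,C,tf(tr,O),b[0],b[1],b[4],(0,255,0))
    dr(im,C,tf(pr,P[[0,1,3,2]]),b[0],b[1],b[4],(255,255,0));cv2.imwrite(f"pics/{fn}.png",im)
print(pl, tf(pl,[[-.07,0,0]]))
E
```

```text
press [0.55102614 0.19174546 1.34085259] [-0.2  0.1  0.1 -0.3  0.   0.5  0.1 -0.3]
front corners in press [[-0.1169 -0.0866]
 [-0.1196 -0.0243]]
tray [ 0.54951539 -0.28594535 -1.37774555] [-0.4 -0.6 -0.4  0.1  1.   0.2 -0.2  0.2] 0.8384058654457197
tray [ 0.54951539 -0.28594535 -1.37774555] [-0.4 -0.6 -0.4  0.1  1.   0.2 -0.2  0.2] 0.8384058654457488
depth [(230, 172, np.float32(1.1627789), array([0.6177, 0.0959, 0.0149])), (236, 185, np.float32(1.0966741), array([0.5739, 0.0744, 0.0728])), (235, 180, np.float32(1.0991201), array([0.5848, 0.0773, 0.0727])), (210, 175, np.float32(1.1562122), array([0.6071, 0.1398, 0.0197])), (190, 165, np.float32(1.1495769), array([0.6251, 0.1846, 0.0308])), (395, 205, np.float32(1.1539259), array([ 0.5613, -0.279 ,  0.0085])), (430, 195, np.float32(1.1637182), array([ 0.5894, -0.3592,  0.0039])), (300, 300, np.float32(1.1156831), array([ 0.3415, -0.0748,  0.0013])), (190, 200, np.float32(1.1298909), array([0.5446, 0.1772, 0.0333]))]
plate rel -0.03826225612064772 -0.05547371867093307
[0.59631891 0.14184657 1.34085259] [[0.58036432 0.07368903 0.        ]]
```

View pics/ot.png

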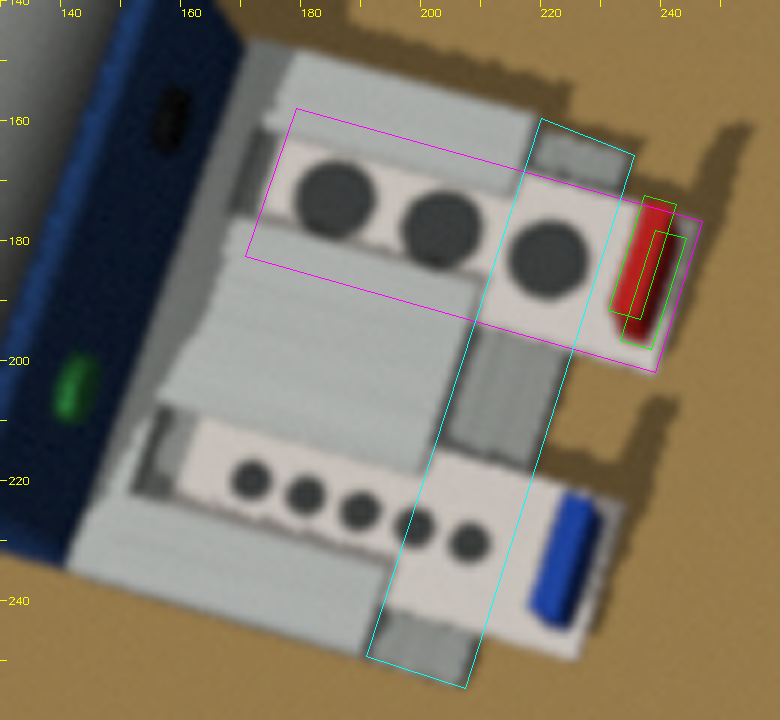

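View pics/os.png

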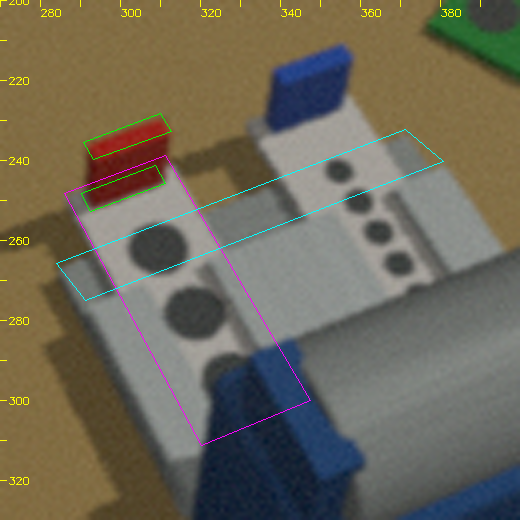

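```bash
python3 - <<'E'
from fit import *
def yaw(a,b,z,off=(130,140),s=6):
    A,B=[atz(T,off[0]+p[0]/s-.5+.0,off[1]+p[1]/s-.5,z) for p in(a,b)];D=A-B;return np.arctan2(D[1],D[0]),np.linalg.norm(D)
for n,a,b,z in(("red discs",(335,199.5),(548,260),.022),("blue discs",(251,481),(469,544),.022),("outer lip top",(297,49),(540,115),.03),("mid lip",(232,216),(481,284),.03),("mid lip low",(157,396),(425,474),.03),("lower lip outer",(67,569),(363,655),.03),("front edge",(220*6-780,0),(0,0),0)):
    if z: print(n,yaw(a,b,z))
# tray floor/rim extra
print(np.load("pose.npz")['tr'])
o=get_obs();M=R.from_rotvec(o['orientation']).as_matrix();print(M.round(4))
E
```

```text
red discs (np.float64(1.3376610611676694), np.float64(0.08371449193079042))
blue discs (np.float64(1.3386076048226891), np.float64(0.08408001950991384))
outer lip top (np.float64(1.3468242053848263), np.float64(0.09559330896089396))
mid lip (np.float64(1.3487000637152637), np.float64(0.0968259950292511))
mid lip low (np.float64(1.3356960933668274), np.float64(0.10342017962818456))
lower lip outer (np.float64(1.339706084421517), np.float64(0.11282260261483079))
[ 0.54951539 -0.28594535 -1.37774555]
[[ 3.001e-01 -9.539e-01 -6.000e-04]
 [-9.539e-01 -3.001e-01  1.500e-03]
 [-1.600e-03  1.000e-04 -1.000e+00]]
```

View pics/ott.png

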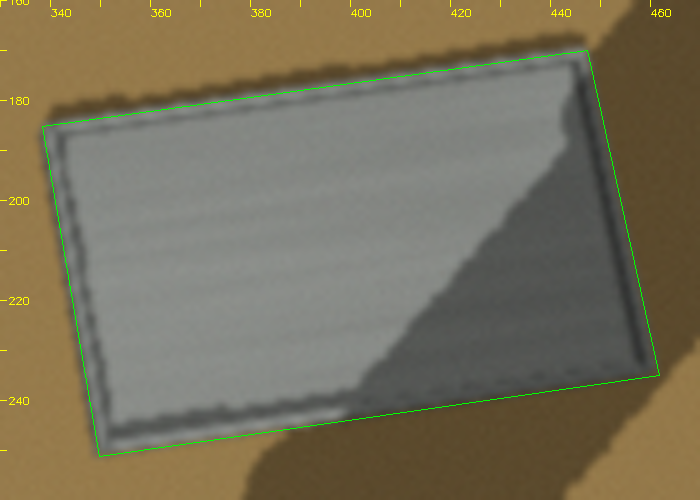

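```bash
cat > plan.py <<'E'
from fit import *
def plan(target,yaw,n=8,start=None):
    o=get_obs();M=R.from_rotvec(o['orientation']).as_matrix();p=o['tcp_pos'] if start is None else np.array(start[:3])
    psi=np.arctan2(M[1,0],M[0,0]) if start is None else start[3]
    d=(np.array(target)-p)/n*1e3;dy=(yaw-psi+np.pi)%(2*np.pi)-np.pi
    print("tilt axis z",M[:,2].round(4),"p",p.round(4),"psi",round(psi,4))
    for k in range(n):
        a=psi+dy*k/n
        print([round(d@[np.cos(a),np.sin(a),0],1),round(d@[np.sin(a),-np.cos(a),0],1),round(-d[2],1),0,0,round(-dy/n,4)])
E
python3 - <<'E'
from plan import *
yw=1.3408-np.pi
plan([.5,-.35,.19],yw)
plan([.5804,.0737,.14],yw,16,[.5,-.35,.19,yw])
E
```

```text
tilt axis z [-6.0e-04  1.5e-03 -1.0e+00] p [ 0.2024 -0.6434  0.207 ] psi -1.266
[np.float64(-23.8), np.float64(-46.5), np.float64(2.1), 0, 0, np.float64(0.0669)]
[np.float64(-26.9), np.float64(-44.8), np.float64(2.1), 0, 0, np.float64(0.0669)]
[np.float64(-29.8), np.float64(-42.9), np.float64(2.1), 0, 0, np.float64(0.0669)]
[np.float64(-32.6), np.float64(-40.8), np.float64(2.1), 0, 0, np.float64(0.0669)]
[np.float64(-35.3), np.float64(-38.5), np.float64(2.1), 0, 0, np.float64(0.0669)]
[np.float64(-37.7), np.float64(-36.1), np.float64(2.1), 0, 0, np.float64(0.0669)]
[np.float64(-40.1), np.float64(-33.5), np.float64(2.1), 0, 0, np.float64(0.0669)]
[np.float64(-42.2), np.float64(-30.8), np.float64(2.1), 0, 0, np.float64(0.0669)]
tilt axis z [-6.0e-04  1.5e-03 -1.0e+00] p [ 0.5  -0.35  0.19] psi -1.8008
[np.float64(-26.9), np.float64(1.1), np.float64(3.1), 0, 0, -0.0]
[np.float64(-26.9), np.float64(1.1), np.float64(3.1), 0, 0, -0.0]
[np.float64(-26.9), np.float64(1.1), np.float64(3.1), 0, 0, -0.0]
[np.float64(-26.9), np.float64(1.1), np.float64(3.1), 0, 0, -0.0]
[np.float64(-26.9), np.float64(1.1), np.float64(3.1), 0, 0, -0.0]
[np.float64(-26.9), np.float64(1.1), np.float64(3.1), 0, 0, -0.0]
[np.float64(-26.9), np.float64(1.1), np.float64(3.1), 0, 0, -0.0]
[np.float64(-26.9), np.float64(1.1), np.float64(3.1), 0, 0, -0.0]
[np.float64(-26.9), np.float64(1.1), np.float64(3.1), 0, 0, -0.0]
[np.float64(-26.9), np.float64(1.1), np.float64(3.1), 0, 0, -0.0]
[np.float64(-26.9), np.float64(1.1), np.float64(3.1), 0, 0, -0.0]
[np.float64(-26.9), np.float64(1.1), np.float64(3.1), 0, 0, -0.0]
[np.float64(-26.9), np.float64(1.1), np.float64(3.1), 0, 0, -0.0]
[np.float64(-26.9), np.float64(1.1), np.float64(3.1), 0, 0, -0.0]
[np.float64(-26.9), np.float64(1.1), np.float64(3.1), 0, 0, -0.0]
[np.float64(-26.9), np.float64(1.1), np.float64(3.1), 0, 0, -0.0]
```

Emit:
servo_tool:
  increments: [-24,-46,2,0,0,0.067,85,-27,-45,2,0,0,0.067,85,-30,-43,2,0,0,0.067,85,-33,-41,2,0,0,0.067,85,-35,-38,2,0,0,0.067,85,-38,-36,2,0,0,0.067,85,-40,-33,2,0,0,0.067,85,-42,-31,2,0,0,0.067,85]
  squeeze: 40

```text
clock: 1.1
tcp_pos: [0.5, -0.3488, 0.1915]
orientation: [1.947, -2.465, -0.001]
contact_force: [0.5, -0.5, -0.3]
grip_width: 0.0852
```

Emit:
servo_tool:
  increments: [-27,1,3,0,0,0,60,-27,1,3,0,0,0,60,-27,1,3,0,0,0,60,-27,1,3,0,0,0,60,-27,1,3,0,0,0,60,-27,1,3,0,0,0,60,-27,1,3,0,0,0,60,-27,1,3,0,0,0,60]

```text
clock: 2.1
tcp_pos: [0.5407, -0.1372, 0.1675]
orientation: [1.95, -2.462, -0.001]
contact_force: [1.0, 1.1, 0.3]
grip_width: 0.0602
```

Emit:
servo_tool:
  increments: [-27,1,3,0,0,0,60,-27,1,3,0,0,0,60,-27,1,3,0,0,0,60,-27,1,3,0,0,0,60,-27,1,3,0,0,0,60,-27,1,3,0,0,0,60,-27,1,3,0,0,0,60,-22,1,3,0,0,0,60]

```text
clock: 3.1
tcp_pos: [0.5813, 0.0704, 0.1435]
orientation: [1.951, -2.462, -0.001]
contact_force: [0.3, -0.3, 0.0]
grip_width: 0.0594
```

```bash
python3 - <<'E'
from plan import *
yw=1.3408-np.pi
print(get_obs()['joints'].round(2))
plan([.5804,.0737,.14],yw,1)
for n,b in(("top",(130,90,290,260,4)),("side",(200,100,400,330,3))):
    p,d=grab_frame(n);crop(p,*b,f"pics/{n}1.png")
E
```

```text
[-0.1   0.41 -0.16  1.83  0.08  0.91 -2.1 ]
tilt axis z [-7.e-04  1.e-04 -1.e+00] p [0.5813 0.0704 0.1435] psi -1.8013
[np.float64(-3.0), np.float64(1.7), np.float64(3.5), 0, 0, np.float64(-0.0005)]
```

View pics/side1.png

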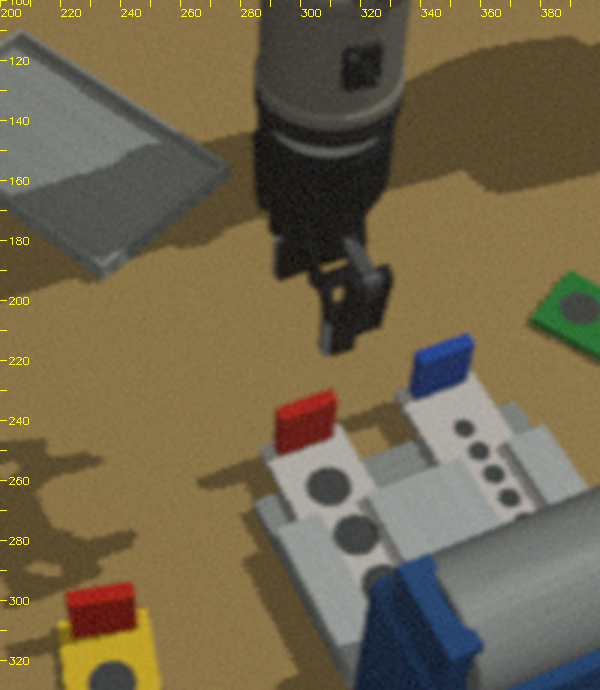

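View pics/top1.png

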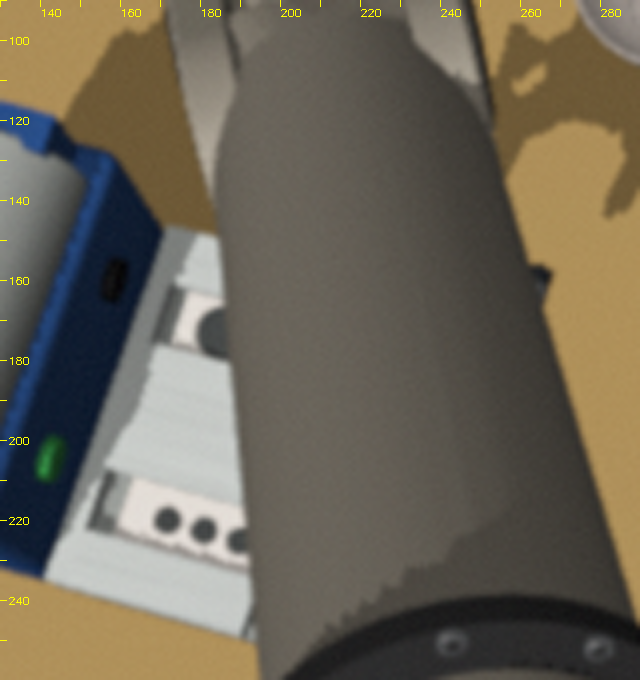

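The side view shows the open fingers just above and beyond the red grip (305,240). The top view is blocked by the arm. I go down to just above the grip and check in the side view.

Emit:
servo_tool:
  increments: [-3,2,8,0,0,0,60,0,0,10,0,0,0,60,0,0,10,0,0,0,60,0,0,10,0,0,0,60,0,0,10,0,0,0,60,0,0,10,0,0,0,60,0,0,0,0,0,0,60,0,0,0,0,0,0,60]

```text
clock: 4.2
tcp_pos: [0.5805, 0.0726, 0.0861]
orientation: [-1.95, 2.463, -0.0]
contact_force: [0.2, -0.7, -0.4]
grip_width: 0.06
```

```bash
python3 - <<'E'
from plan import *
yw=1.3408-np.pi
plan([.5804,.0737,.031],yw,1)
o=get_obs();M=R.from_rotvec(o['orientation']).as_matrix();p=o['tcp_pos']
pic,d=grab_frame("side");b=(260,150,380,270,6);crop(pic,*b,"pics/side2.png");im=cv2.imread("pics/side2.png")
pl=np.load("pose.npz")['pl']
G=tf(pl,np.array([[a,b_,h] for h in(22,70) for a,b_ in((-76,-22),(-64,-22),(-64,22),(-76,22))])/1e3)
def dr(P,col):
    q=((proj(S,P)-[b[0],b[1]]+.5)*6).astype(int)
    for k in range(0,len(q),4): cv2.polylines(im,[q[k:k+4]],True,col,1)
dr(G,(0,255,0))
w=o['grip_width']/2
for s in(-1,1): # inner pad faces, z tip back ~6mm
    dr(np.array([p+M@[s*w,y,z] for y,z in((-.011,-.006),(.011,-.006),(.011,-.03),(-.011,-.03))]),(255,255,0))
cv2.imwrite("pics/side2.png",im)
E
```

```text
tilt axis z [ 4.e-04  1.e-04 -1.e+00] p [0.5805 0.0726 0.0861] psi -1.8019
[np.float64(-1.0), np.float64(0.4), np.float64(55.1), 0, 0, np.float64(-0.0011)]
```

View pics/side2.png

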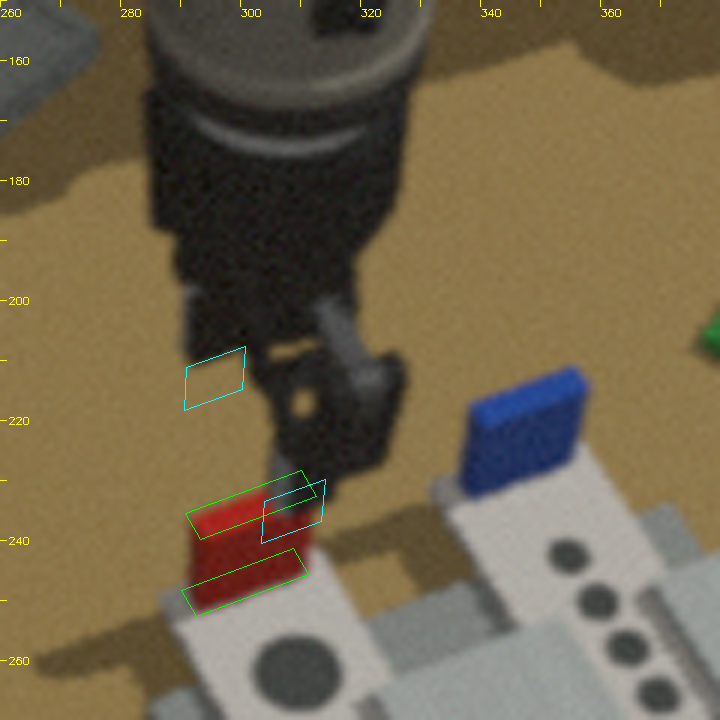

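Pads straddle the red grip: the near finger is at (306,235) and the far one at (294,207), in line with the model. Descending.

Emit:
servo_tool:
  increments: [-1,0,8,0,0,0,60,0,0,8,0,0,0,60,0,0,8,0,0,0,60,0,0,8,0,0,0,60,0,0,8,0,0,0,60,0,0,8,0,0,0,60,0,0,6,0,0,0,60,0,0,0,0,0,0,60]

```text
clock: 5.25
tcp_pos: [0.5802, 0.0734, 0.0314]
orientation: [1.95, -2.462, -0.001]
contact_force: [-0.2, -0.5, 0.3]
grip_width: 0.0596
```

Emit:
servo_tool:
  increments: [0,0,0,0,0,0,40,0,0,0,0,0,0,30,0,0,0,0,0,0,22,0,0,0,0,0,0,16,0,0,0,0,0,0,12,0,0,0,0,0,0,8,0,0,0,0,0,0,5,0,0,0,0,0,0,5]
  squeeze: 50

```text
clock: 6.25
tcp_pos: [0.5807, 0.0736, 0.0322]
orientation: [-1.95, 2.462, -0.0]
contact_force: [-1.0, -0.0, 4.5]
grip_width: 0.0106
```

```bash
python3 - <<'E'
from plan import *
plan([.5804,.0737,.031],1.3408-np.pi,1)
o=get_obs();print(o['contact_force'],o['moment'],o['grip_width'])
pic,d=grab_frame("side");crop(pic,260,150,380,270,6,"pics/side3.png")
E
```

```text
tilt axis z [ 5.e-04  2.e-04 -1.e+00] p [0.5807 0.0736 0.0322] psi -1.802
[np.float64(0.0), np.float64(0.3), np.float64(1.2), 0, 0, np.float64(-0.0012)]
[-0.9712651  -0.03521505  4.50259279] [0.20854677 0.26277529 0.02027423] 0.010566691187667324
```

View pics/side3.png

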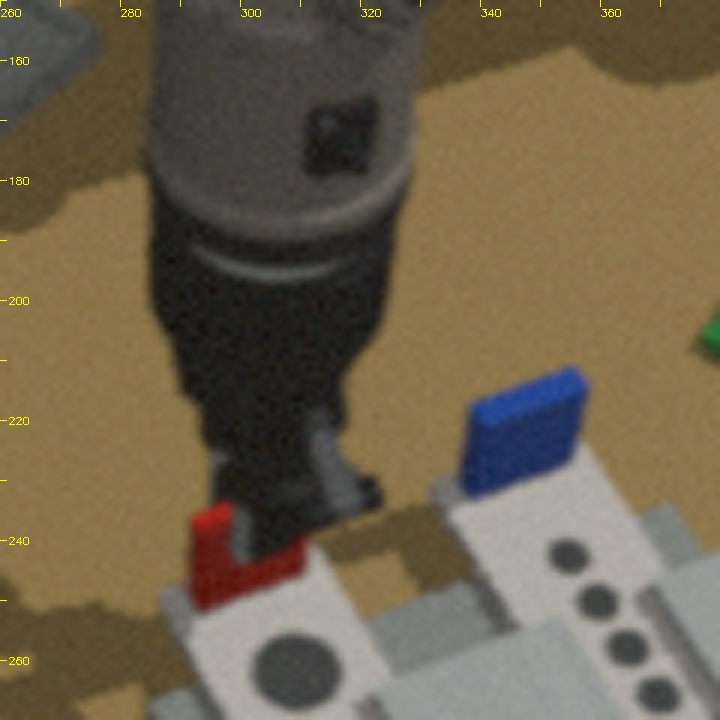

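Grip held at 10.6 mm, with 4.5 N upward force. I ease up 1 mm and pull straight out along tool +x.

Emit:
servo_tool:
  increments: [0,0,-1,0,0,0,5,2,0,0,0,0,0,5,4,0,0,0,0,0,5,6,0,0,0,0,0,5,6,0,0,0,0,0,5,6,0,0,0,0,0,5,6,0,0,0,0,0,5,0,0,0,0,0,0,5]

```text
clock: 7.3
tcp_pos: [0.5735, 0.0434, 0.0329]
orientation: [1.949, -2.464, 0.0]
contact_force: [0.8, -0.5, -1.2]
grip_width: 0.0107
```

```bash
python3 - <<'E'
from plan import *
plan([.5804-.228*.03,.0737-.974*.03,.0322],1.3408-np.pi,1)
o=get_obs();print(o['contact_force'],o['moment'],o['grip_width'])
pic,d=grab_frame("side");crop(pic,250,150,370,270,6,"pics/side4.png")
E
```

```text
tilt axis z [-1.e-04 -4.e-04 -1.e+00] p [0.5735 0.0434 0.0329] psi -1.8031
[np.float64(-1.0), np.float64(0.2), np.float64(0.7), 0, 0, np.float64(-0.0023)]
[ 0.83174328 -0.48299779 -1.21053653] [-0.06281281  0.05713967  0.00738171] 0.010746478978530854
```

View pics/side4.png

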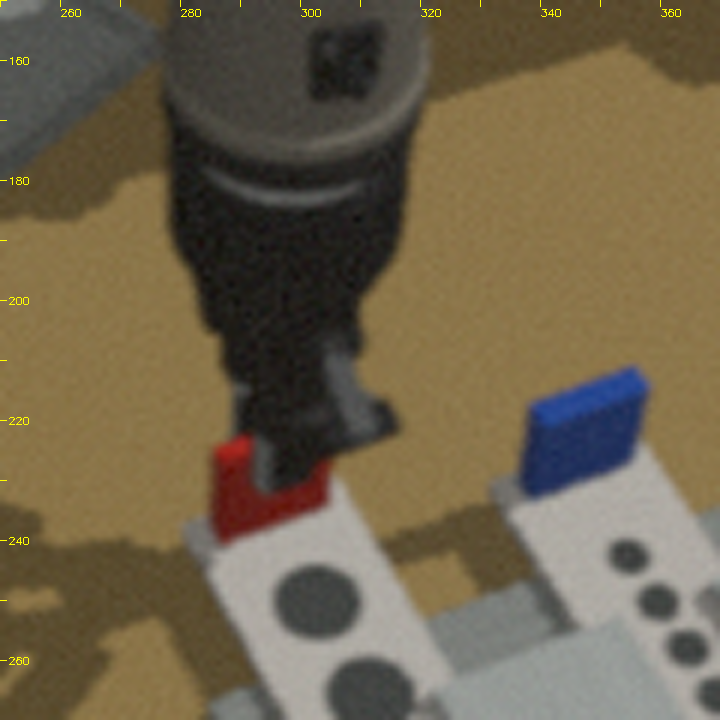

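The plate follows straight, with about 1 N and near-zero moments. I keep pulling.

Emit:
servo_tool:
  increments: [6,0,0,0,0,0,5,6,0,0,0,0,0,5,6,0,0,0,0,0,5,6,0,0,0,0,0,5,6,0,0,0,0,0,5,6,0,0,0,0,0,5,6,0,0,0,0,0,5,4,0,0,0,0,0,5]

```text
clock: 8.35
tcp_pos: [0.563, -0.001, 0.0329]
orientation: [1.95, -2.463, 0.0]
contact_force: [-0.3, 1.2, -0.7]
grip_width: 0.0105
```

```bash
python3 - <<'E'
from plan import *
plan([.5804-.228*.076,.0737-.974*.076,.0329],1.3408-np.pi,1)
o=get_obs();print(o['contact_force'],o['moment'],o['grip_width'])
E
```

```text
tilt axis z [-0.e+00 -1.e-04 -1.e+00] p [ 0.563  -0.001   0.0329] psi -1.8024
[np.float64(-0.7), np.float64(0.1), np.float64(0.0), 0, 0, np.float64(-0.0016)]
[-0.31793464  1.16272161 -0.65124682] [-0.05836617  0.0445512   0.0129981 ] 0.010450788526921682
```

Emit:
servo_tool:
  increments: [6,0,0,0,0,0,5,6,0,0,0,0,0,5,6,0,0,0,0,0,5,6,0,0,0,0,0,5,6,0,0,0,0,0,5,6,0,0,0,0,0,5,4,0,0,0,0,0,5,0,0,0,0,0,0,5]

```text
clock: 9.35
tcp_pos: [0.5539, -0.0399, 0.0329]
orientation: [1.95, -2.463, 0.0]
contact_force: [-0.1, -1.2, -1.1]
grip_width: 0.0105
```

```bash
python3 - <<'E'
from plan import *
o=get_obs();print(o['contact_force'],o['moment'],o['grip_width'],o['tcp_pos'])
pic,d=grab_frame("side");crop(pic,230,120,400,290,4,"pics/side5.png")
pic,d=grab_frame("top");crop(pic,130,110,330,260,4,"pics/top5.png")
E
```

```text
[-0.12802135 -1.16870791 -1.12181066] [-0.05255882  0.01689347 -0.026207  ] 0.010523554375896606 [ 0.55386573 -0.03988933  0.03291197]
```

View pics/side5.png

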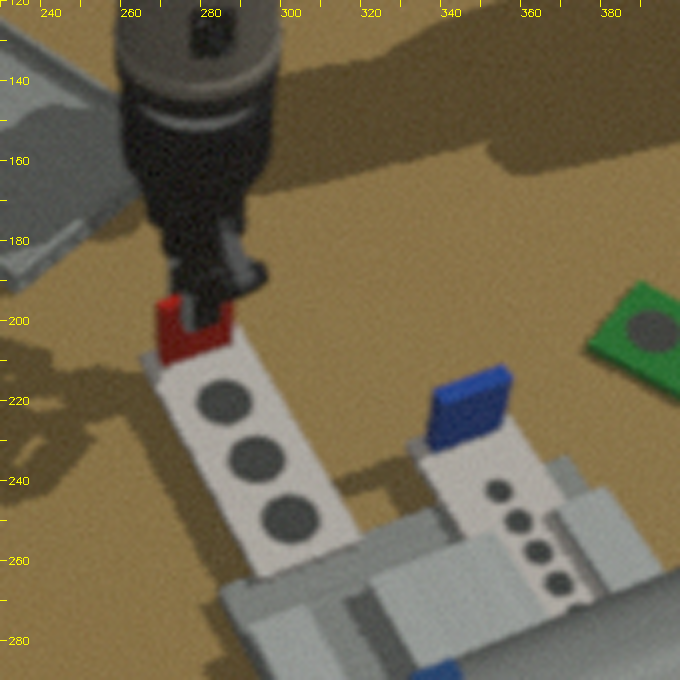

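View pics/top5.png

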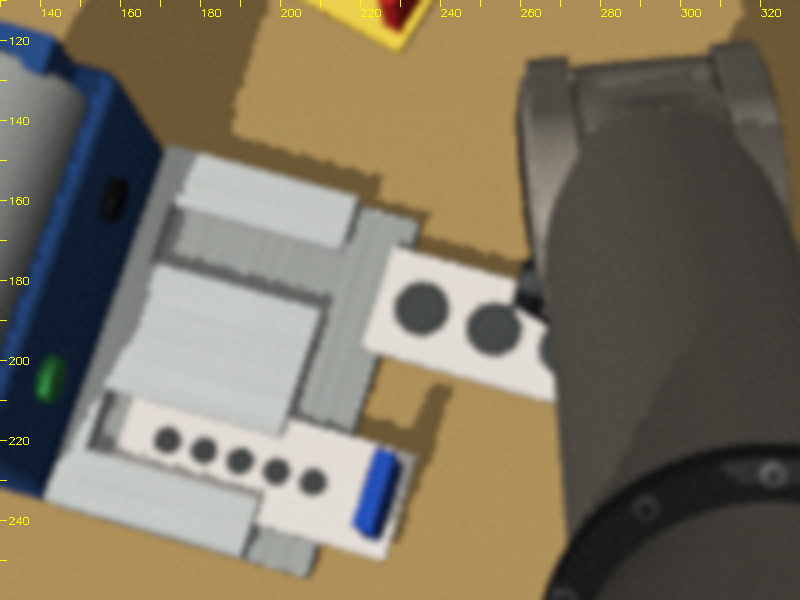

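The plate is clear of the lips: its rear edge is at about (222,185) in the top view, past the lips at (218,160). The blue plate is untouched. I lift straight up with a firmer grip.

Emit:
servo_tool:
  increments: [0,0,-2,0,0,0,5,0,0,-6,0,0,0,5,0,0,-10,0,0,0,5,0,0,-12,0,0,0,5,0,0,-12,0,0,0,5,0,0,-10,0,0,0,5,0,0,-6,0,0,0,5,0,0,-2,0,0,0,5]
  squeeze: 80

```text
clock: 10.45
tcp_pos: [0.5541, -0.0395, 0.0933]
orientation: [-1.95, 2.463, -0.001]
contact_force: [-0.3, -0.1, -0.5]
grip_width: 0.0095
```

```bash
python3 - <<'E'
from plan import *
tr=np.load("pose.npz")['tr'];th=tr[2]+np.pi
g=tr[:2]-.07*np.array([np.cos(th),np.sin(th)]);print(g,th)
plan([*g,.093],tr[2],16)
o=get_obs();print(o['contact_force'],o['moment'],o['grip_width'])
pic,d=grab_frame("side");crop(pic,230,80,400,250,4,"pics/side6.png")
E
```

```text
[ 0.56294516 -0.35464499] 1.7638471057183043
tilt axis z [ 5.e-04 -0.e+00 -1.e+00] p [ 0.5541 -0.0395  0.0933] psi -1.8021
[np.float64(19.0), np.float64(-5.1), np.float64(0.0), 0, 0, np.float64(-0.0265)]
[np.float64(19.2), np.float64(-4.5), np.float64(0.0), 0, 0, np.float64(-0.0265)]
[np.float64(19.3), np.float64(-4.0), np.float64(0.0), 0, 0, np.float64(-0.0265)]
[np.float64(19.4), np.float64(-3.5), np.float64(0.0), 0, 0, np.float64(-0.0265)]
[np.float64(19.5), np.float64(-3.0), np.float64(0.0), 0, 0, np.float64(-0.0265)]
[np.float64(19.5), np.float64(-2.5), np.float64(0.0), 0, 0, np.float64(-0.0265)]
[np.float64(19.6), np.float64(-2.0), np.float64(0.0), 0, 0, np.float64(-0.0265)]
[np.float64(19.7), np.float64(-1.5), np.float64(0.0), 0, 0, np.float64(-0.0265)]
[np.float64(19.7), np.float64(-0.9), np.float64(0.0), 0, 0, np.float64(-0.0265)]
[np.float64(19.7), np.float64(-0.4), np.float64(0.0), 0, 0, np.float64(-0.0265)]
[np.float64(19.7), np.float64(0.1), np.float64(0.0), 0, 0, np.float64(-0.0265)]
[np.float64(19.7), np.float64(0.6), np.float64(0.0), 0, 0, np.float64(-0.0265)]
[np.float64(19.7), np.float64(1.2), np.float64(0.0), 0, 0, np.float64(-0.0265)]
[np.float64(19.6), np.float64(1.7), np.float64(0.0), 0, 0, np.float64(-0.0265)]
[np.float64(19.6), np.float64(2.2), np.float64(0.0), 0, 0, np.float64(-0.0265)]
[np.float64(19.5), np.float64(2.7), np.float64(0.0), 0, 0, np.float64(-0.0265)]
[-0.31470117 -0.09135426 -0.46827105] [-0.03065814  0.013897   -0.02840961] 0.00953877006739933
```

View pics/side6.png

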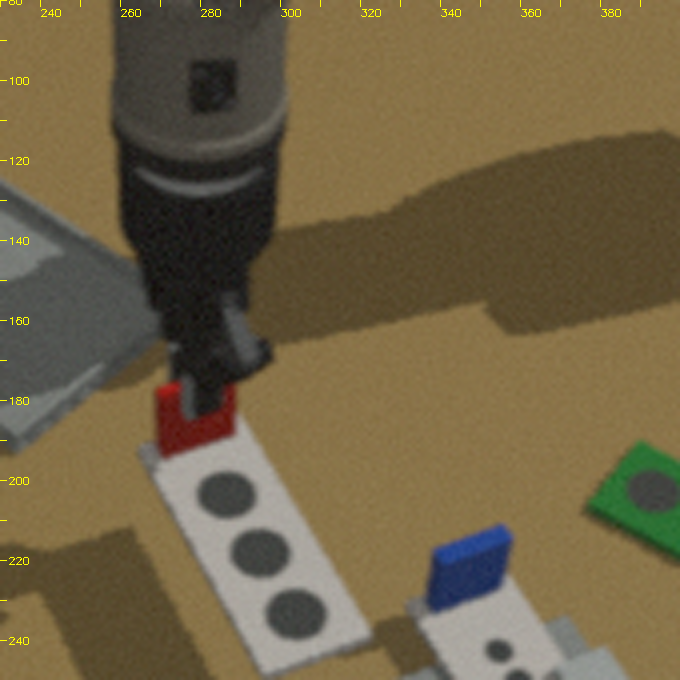

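The plate is lifted with the grip in the fingers (near (280,180)) and looks level. Carrying it to the tray.

Emit:
servo_tool:
  increments: [10,-3,0,0,0,-0.02,5,19,-5,0,0,0,-0.027,5,19,-4,0,0,0,-0.027,5,20,-4,0,0,0,-0.027,5,20,-3,0,0,0,-0.027,5,20,-3,0,0,0,-0.027,5,20,-2,0,0,0,-0.027,5,20,-2,0,0,0,-0.027,5]

```text
clock: 11.5
tcp_pos: [0.5591, -0.1904, 0.0923]
orientation: [2.197, -2.245, -0.001]
contact_force: [0.6, -0.8, -1.1]
grip_width: 0.0096
```

Emit:
servo_tool:
  increments: [20,-1,0,0,0,-0.027,5,20,0,0,0,0,-0.027,5,20,0,0,0,0,-0.027,5,20,1,0,0,0,-0.027,5,20,1,0,0,0,-0.027,5,20,2,0,0,0,-0.027,5,20,2,0,0,0,-0.027,5,15,2,0,0,0,-0.02,5]

```text
clock: 12.5
tcp_pos: [0.5628, -0.3462, 0.0922]
orientation: [2.419, -2.004, -0.001]
contact_force: [0.9, 0.5, -0.7]
grip_width: 0.0096
```

```bash
python3 - <<'E'
from plan import *
tr=np.load("pose.npz")['tr'];th=tr[2]+np.pi
g=tr[:2]-.07*np.array([np.cos(th),np.sin(th)])
plan([*g,.093],tr[2],1)
o=get_obs();print(o['contact_force'],o['moment'],o['grip_width'])
pic,d=grab_frame("side");np.savez("pics/side7.npz",p=pic,d=d);crop(pic,140,40,310,210,4,"pics/side7.png")
pic,d=grab_frame("top");np.savez("pics/top7.npz",p=pic,d=d);crop(pic,310,130,480,280,4,"pics/top7.png")
E
```

```text
tilt axis z [-1.e-03  2.e-04 -1.e+00] p [ 0.5628 -0.3462  0.0922] psi -1.3841
[np.float64(8.3), np.float64(1.4), np.float64(-0.8), 0, 0, np.float64(-0.0063)]
[ 0.94145421  0.49535036 -0.6924156 ] [-0.11433927  0.0100565  -0.05360922] 0.009566859304342283
```

View pics/side7.png

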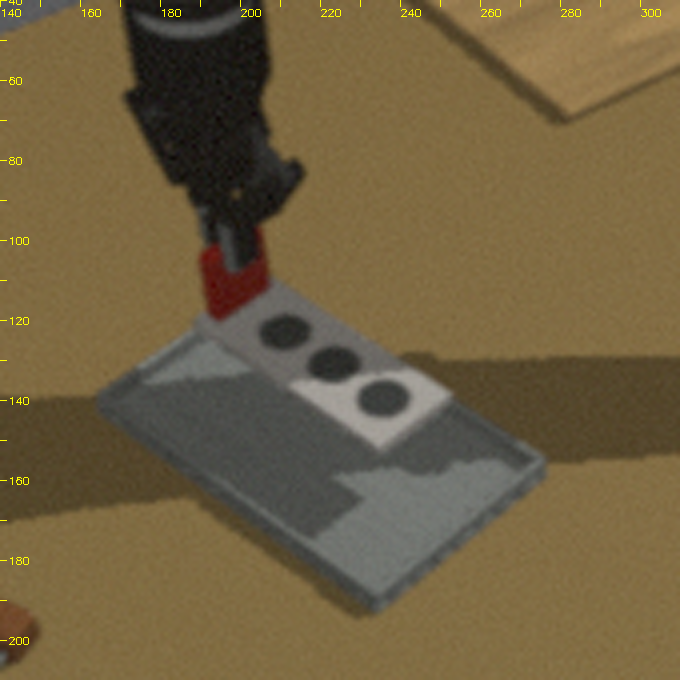

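View pics/top7.png

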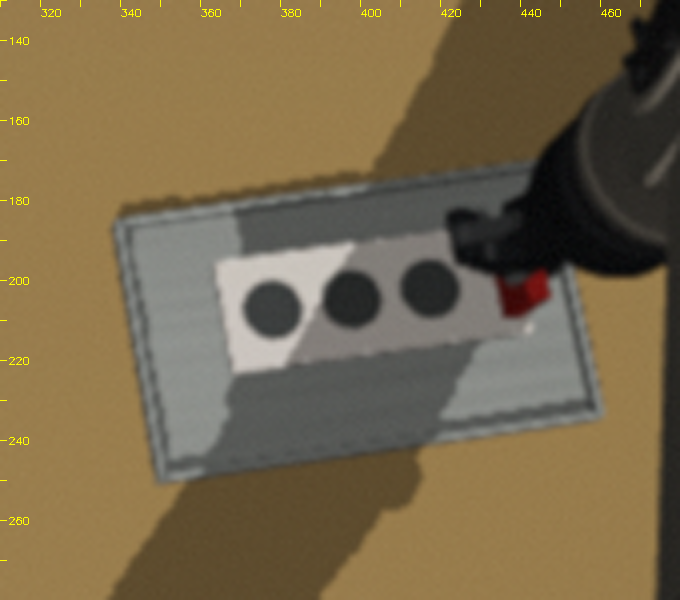

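The plate is centred over the tray in the top view (corners about (361,195), (366,223)). I check that it is level using depth.

```bash
python3 - <<'E'
from fit import *
z=np.load("pics/top7.npz");d=z['d']
pts=[]
m=np.zeros(d.shape,np.uint8)
cv2.fillConvexPoly(m,np.array([[365,198],[415,191],[425,215],[370,220]]),1)
v,u=np.nonzero(m)
P=np.array([atd(T,a,b,d[b,a]) for a,b in zip(u,v) if d[b,a]>0])
for i in range(3):
    A=np.c_[P[:,:2],np.ones(len(P))];c,*_=np.linalg.lstsq(A,P[:,2],rcond=None);r=P[:,2]-A@c;P=P[abs(r)<2*r.std()]
th=-1.3778+np.pi
print(len(P),c,r.std(),"slope along plate x",c[0]*np.cos(th)+c[1]*np.sin(th),"across",-c[0]*np.sin(th)+c[1]*np.cos(th),"z ctr",c@[.5495,-.286,1],"z front",P[:,2].mean())
for u,v in((390,230),(350,215)): print(atd(T,u,v,d[v,u]))
E
```

```text
1189 [-0.00310624 -0.00301017  0.08215056] 0.0016091807893038913 slope along plate x -0.002358508701857634 across 0.0036259189790494874 z ctr 0.08130459544429731 z front 0.08127842257586752
[ 0.50468478 -0.26896247  0.00382174]
[ 0.53375269 -0.17866695  0.00667113]
```

Level to about 0.2–0.4 %. Lowering with the small lateral correction.

Emit:
servo_tool:
  increments: [5,1,4,0,0,-0.006,5,3,0,10,0,0,0,5,0,0,10,0,0,0,5,0,0,10,0,0,0,5,0,0,10,0,0,0,5,0,0,8,0,0,0,5,0,0,6,0,0,0,5,0,0,3,0,0,0,5]

```text
clock: 13.6
tcp_pos: [0.5638, -0.3532, 0.0316]
orientation: [2.425, -1.997, -0.0]
contact_force: [-0.3, -0.2, -0.8]
grip_width: 0.0097
```

Emit:
servo_tool:
  increments: [0,0,2,0,0,0,5,0,0,1,0,0,0,5,0,0,1,0,0,0,5,0,0,1,0,0,0,5,0,0,0,0,0,0,5,0,0,0,0,0,0,5,0,0,0,0,0,0,5,0,0,0,0,0,0,5]

```text
clock: 14.6
tcp_pos: [0.5638, -0.3533, 0.0269]
orientation: [-2.425, 1.997, -0.0]
contact_force: [0.5, 0.4, -0.7]
grip_width: 0.0094
```

```bash
python3 - <<'E'
from plan import *
tr=np.load("pose.npz")['tr'];th=tr[2]+np.pi
g=tr[:2]-.07*np.array([np.cos(th),np.sin(th)])
plan([*g,.0235],tr[2],1)
o=get_obs();print(o['contact_force'],o['moment'],o['grip_width'])
E
```

```text
tilt axis z [ 1.e-04 -0.e+00 -1.e+00] p [ 0.5638 -0.3533  0.0269] psi -1.378
[np.float64(1.2), np.float64(1.1), np.float64(3.4), 0, 0, np.float64(-0.0003)]
[ 0.549601    0.37367699 -0.7081808 ] [-0.02703037 -0.04104951  0.02580218] 0.009438041218892933
```

No contact yet. Easing down in 0.5 mm steps.

Emit:
servo_tool:
  increments: [0,0,1,0,0,0,5,0,0,0.5,0,0,0,5,0,0,0.5,0,0,0,5,0,0,0.5,0,0,0,5,0,0,0,0,0,0,5,0,0,0,0,0,0,5,0,0,0,0,0,0,5,0,0,0,0,0,0,5]

```text
clock: 15.6
tcp_pos: [0.5638, -0.3533, 0.0244]
orientation: [2.425, -1.997, -0.0]
contact_force: [0.6, 0.5, -1.3]
grip_width: 0.0097
```

```bash
python3 - <<'E'
from plan import *
o=get_obs();print(o['contact_force'],o['moment'],o['tcp_pos'])
E
```

```text
[ 0.56314986  0.469335   -1.25201405] [-0.11849579 -0.01132348  0.03045958] [ 0.56380174 -0.35325482  0.02440532]
```

Emit:
servo_tool:
  increments: [0,0,0.5,0,0,0,5,0,0,0.5,0,0,0,5,0,0,0.5,0,0,0,5,0,0,0,0,0,0,5,0,0,0,0,0,0,5,0,0,0,0,0,0,5,0,0,0,0,0,0,5,0,0,0,0,0,0,5]

```text
clock: 16.6
tcp_pos: [0.5638, -0.3533, 0.0235]
orientation: [2.425, -1.997, 0.0]
contact_force: [-2.1, 0.8, 5.6]
grip_width: 0.0094
```

```bash
python3 - <<'E'
from plan import *
o=get_obs();print(o['contact_force'],o['moment'],o['tcp_pos'])
pic,d=grab_frame("side");crop(pic,150,90,280,210,5,"pics/side8.png")
E
```

```text
[-2.13614677  0.76656936  5.5731469 ] [0.1784005  0.50441541 0.01848196] [ 0.56382823 -0.35334582  0.02345144]
```

View pics/side8.png

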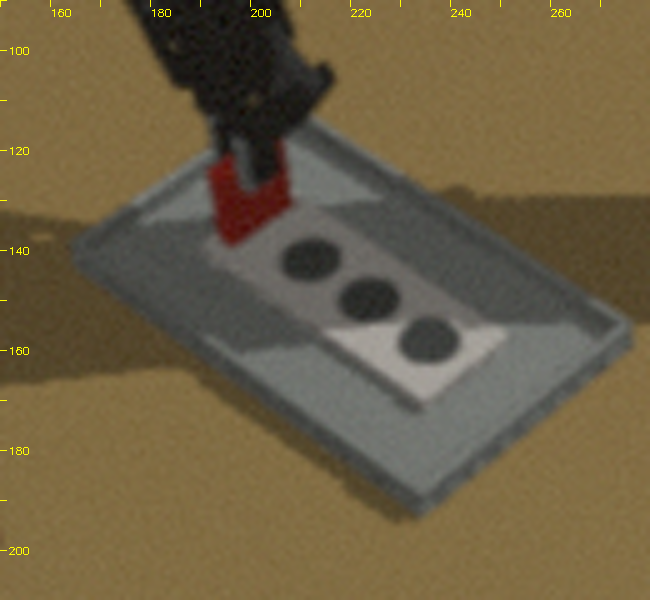

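Contact at 5.6 N, TCP z 0.0235, as predicted; the plate lies on the tray floor. I release gently, then rise.

Emit:
servo_tool:
  increments: [0,0,-0.5,0,0,0,5,0,0,0,0,0,0,14,0,0,0,0,0,0,18,0,0,0,0,0,0,24,0,0,0,0,0,0,32,0,0,0,0,0,0,40,0,0,0,0,0,0,44,0,0,0,0,0,0,44]
  squeeze: 20

```text
clock: 17.65
tcp_pos: [0.5638, -0.3533, 0.0234]
orientation: [2.425, -1.997, 0.0]
contact_force: [-0.2, -0.1, -0.5]
grip_width: 0.0441
```

Emit:
servo_tool:
  increments: [0,0,-4,0,0,0,44,0,0,-10,0,0,0,44,0,0,-15,0,0,0,44,0,0,-20,0,0,0,44,0,0,-25,0,0,0,44,0,0,-25,0,0,0,44,0,0,-25,0,0,0,44,0,0,-20,0,0,0,44]

```text
clock: 18.65
tcp_pos: [0.5643, -0.3535, 0.1701]
orientation: [-2.425, 1.997, -0.004]
contact_force: [0.3, -0.0, 0.1]
grip_width: 0.0437
```

```bash
python3 - <<'E'
from plan import *
o=get_obs();print(o['contact_force'],o['moment'],o['tcp_pos'],o['grip_width'])
pic,d=grab_frame("side");cv2.imwrite("pics/side9.png",pic[:,:,::-1])
pic,d=grab_frame("top");np.savez("pics/top9.npz",p=pic,d=d);cv2.imwrite("pics/top9.png",pic[:,:,::-1])
E
```

```text
[ 0.34936662 -0.0273037   0.13527233] [ 0.01062073 -0.01099652 -0.02291976] [ 0.56431843 -0.35351077  0.17006965] 0.04368522579178643
```

View pics/side9.png

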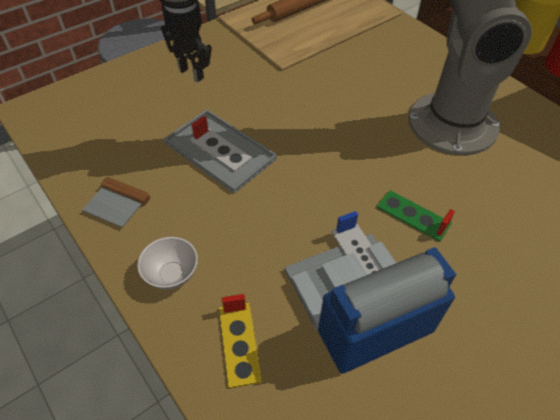

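View pics/top9.png

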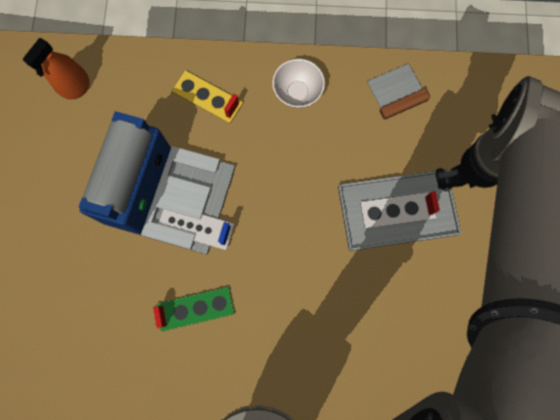

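Both views show the plate inside the tray with its grip up (top (433,202), side (200,127)). The gripper is clear above it, and the blue plate is in its channel. One numeric check, then I hand in.

```bash
python3 - <<'E'
from fit import *
z=np.load("pics/top9.npz");d=z['d'];p=z['p'];p0=np.load("pics/top0.npz")['p']
m=np.zeros(d.shape,np.uint8)
cv2.fillConvexPoly(m,np.array([[367,205],[420,198],[423,218],[370,224]]),1)
v,u=np.nonzero(m);P=np.array([atd(T,a,b,d[b,a]) for a,b in zip(u,v) if d[b,a]>0])
A=np.c_[P[:,:2],np.ones(len(P))];c,*_=np.linalg.lstsq(A,P[:,2],rcond=None)
print("plate top slopes",c[:2].round(4),"z",P[:,2].mean())
def blue(q):
    q=q.astype(int);k=(q[...,2]>120)&(q[...,0]<70);k[:215]=0;k[250:]=0;k[:,:210]=0;k[:,235:]=0;return np.argwhere(k).mean(0),k.sum()
print("blue grip px before/after",blue(p0),blue(p))
hand_in()
E
```

```text
plate top slopes [-0.0075  0.0029] z 0.012868907283866526
blue grip px before/after (array([232.46067416, 222.91011236]), np.int64(89)) (array([232.46067416, 222.91011236]), np.int64(89))
the job is handed in; nothing more can be done
```

The red-grip plate is out of its channel and lies flat, grip up, inside the steel wash tray. I handed the job in at about 19 s.

- **Pull:** I pinched the red grip from above and drew the plate straight out about 115 mm. Forces read after each pulling move were about 1 N, so it did not bind.
- **Carry and set-down:** The plate was level to within about 0.4 % when I checked it over the tray. I lowered it until it touched at 5.6 N, then released it and withdrew upward.
- **Last checks:** The plate's top is at z of about 12.9 mm (13 expected) with slopes under 1 %. The blue grip's pixels are identical before and after. The force on the tool was near zero, with the gripper about 0.1 m above the plate.
- **Small disagreements:** The gripper read 9.5 to 10.7 mm on the 12 mm grip. The wrist force showed about 0.5 to 1.3 N while the plate hung, against about 1.6 N expected from its weight. Neither affected the result.

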